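# Offer the handlebar grip up to the bar end

### The job

Pick up the blue handlebar grip and, while still on its own side of the fork leg, tip it to about 40 degrees for a moment so I can look up its bore, then bring it back upright. Carry it over the fork leg, between its two ends and without touching the leg, and stop with its mouth hovering about 10 mm above the end of the upright handlebar stub, upright and in line with the stub but never touching it, ready for me to brush on the adhesive. Leave the other things on the bench where they are, and finish still holding the grip there, at rest.

Things in the scene. Friction and masses are not known exactly. Their poses are not given: they have to be found in the camera images.
- grip: blue hard silicone handlebar grip, loose, 0.09 kg, standing on its flange: 115 mm tall, round body 31 mm in diameter (32 over low ribs), flange at the foot 48 mm in diameter, 6 mm thick; bore 25 mm, open at the foot, closed at the top. It does not give in the gripper. Origin: centre of the mouth (flange underside); z along its axis to the closed end, up at the start
- clamp: fixed handlebar clamp on the other side of the fork leg from the grip (left or right changes): dark base plate 100 x 100 x 12 mm, grey block 52 x 52 mm up to 48 mm high, and out of it an upright chrome handlebar stub 22 mm in diameter, its end 100 mm above the bench. Origin: under the base plate on the stub's axis, z up
- bar_top (a point): centre of the upper end of the handlebar stub, 100 mm above the bench, z up along the stub
- fork: fixed fork leg lying on two wooden blocks between grip and clamp: 400 mm long along its x (away from the robot); bright tube 28 mm in diameter in the near half, grey slider 40 mm in the far half; top 88 mm above the bench; blocks 40 x 75 mm, 74 mm high, 120 mm either side of the middle. Origin on the bench under the middle, y to the left across it
- bottle: white plastic push dispenser bottle, empty, bystander: 64 mm in diameter, 178 mm tall with its pump head, spout reaching 46 mm from the axis. Origin at the centre of the underside, z up
- peg: aluminium foot peg lying flat, bystander: 98 mm long along its x, 28 mm wide, 24 mm high. Origin on the underside, near its middle
- nut: chrome hexagon axle nut lying flat, bystander: 24 mm across flats, 13 mm high. Origin at the centre of the underside
- valvetool: small T-shaped steel valve core tool lying flat, bystander: 60 mm long along its x, crossbar 34 mm, 8 mm thick. Origin under the middle of its length
Things that resemble listed ones, but are neither listed nor needed, are in the scene too. Of the things like the grip, leave any that is brown; of the rest the smaller one is meant.

How it is judged (in metres and radians):
On the way, in this order (a step that is already met when the one before it is completed fails the run):
1. the grip is held clear of the bench on its own side of the fork leg, tipped to between 30 and 50 degrees from upright for 0.3 s (((y of grip in the frame of fork above 0.02 m and y of bar_top in the frame of fork below 0 m) or (y of grip in the frame of fork below -0.02 m and y of bar_top in the frame of fork above 0 m)) and contact force between the fingers and grip above 1 N and height (world z) of grip above 0.03 m and angle between grip's own z axis and vertical between 0.524 and 0.873 rad), for 0.3 s.
2. the grip is back upright (within 7 degrees), still held clear of the bench on its own side of the fork leg (((y of grip in the frame of fork above 0.02 m and y of bar_top in the frame of fork below 0 m) or (y of grip in the frame of fork below -0.02 m and y of bar_top in the frame of fork above 0 m)) and contact force between the fingers and grip above 1 N and height (world z) of grip above 0.03 m and angle between grip's own z axis and vertical below 0.122 rad), for 0.1 s.
At the end, for the whole second after the job is handed in: The grip is held by the fingers alone, at rest and mouth down, its mouth 4 to 20 mm above the stub's end, its centre within 6 mm of the stub's axis and its axis within 6 degrees of upright, not touching the stub; the bystanders are within 15 mm of where they stood (contact force between the fingers and grip above 1 N and contact force between grip and clamp below 0.1 N and horizontal distance between grip and bar_top below 0.006 m and z of grip in the frame of bar_top between 0.004 and 0.02 m and angle between grip's own z axis and vertical below 0.105 rad and linear speed of grip below 0.02 m/s and angular speed of grip below 0.2 rad/s and distance of each of bottle, peg, nut, valvetool from where it was at the start of the episode below 0.015 m); the arm keeps its last pose, push and grip.
It fails at once if the grip touches the stub or its clamp (contact force between grip and clamp above 0.5 N).
It fails at once if the grip or the robot touches the fork leg (contact force between grip and fork above 0.5 N or contact force between any of the arm, the fingers and fork above 1 N).
It fails at once if the grip is carried round an end of the fork leg instead of over it (y of grip in the frame of fork between -0.02 and 0.02 m and (x of grip in the frame of fork above 0.21 m or x of grip in the frame of fork below -0.21 m)).
It fails at once if the bottle, foot peg, nut or valve core tool is moved by more than 15 mm (distance of any of bottle, peg, nut, valvetool from where it was at the start of the episode above 0.015 m).
It also fails if it takes over 48 s, if anything falls off the work surface, if the arm or the gripper's body presses on something with over 40 N, if the wrist force passes 120 N, or if a joint passes its speed limit or range.

### The arm

A 7-joint arm with a two-finger parallel gripper is mounted at the origin on the work surface. World frame = base frame: x ahead of the robot, y to its left, z up, the work surface at z = 0. Lengths are in mm, angles in rad, forces in N, time in s.
With the tool pointing down it reaches from about 350 to 775 mm from the base axis. Payload 3.1 kg.
Tool frame: the origin (TCP) lies at the very end of the fingers, on their centre line; the grasp point (between the pads) lies 19 mm behind it (env.hold_point_z is the y of the grasp point in the tool frame, in mm); y points along the fingers, x is the direction in which the jaws open and shut, and the axes are right-handed (so a half turn about y gives the same grasp; the last joint's range is limited). The gripper opens to 85 mm and grips with 20 to 120 N. Pads are 22 mm wide; open, the fingers measure 114 mm over their backs; the gripper's body (76 mm by 85 mm) begins 54 mm behind the grasp point. The pads swing forward as they close: fully open they stand 13 mm farther back than shut.
Start: joints at [-1.354, 0.311, 0.014, 1.512, -0.004, 1.319, -0.027], TCP at [140.728, 531.708, 231.304] pointing down, gripper open.
Joint ranges: [-2.7, 2.7], [-0.3, 1.91], [-1.27, 1.3], [0.12, 2.57], [-1.44, 4.58], [0.2, 2.03], [-3.05, 3.05]. Speed limits (rad/s): [2.79, 2.79, 3.14, 3.14, 3.14, 3.14, 3.14].

### API

Orientations are given as a unit quaternion [w, x, y, z].
In Python, from bench import env, eyes gives the robot as it stands. The module is installed in compiled form; this text tells all that it offers.
- The arm moves only by the tool jog_arm, never from a script. Its argument "motion" is text: rows parted by semicolons, each of 7 numbers parted by spaces: the closure in counts, from 0 (fully open) to 255 (shut), then the shift along the tool's x, y, z in m, then the turn, a rotation vector about the tool's x, y, z in rad. A call has 1 to 8 rows; each row is the pose to reach, as a shift and turn from the pose commanded when the call began, along the tool's axes at that moment; what a row does not reach only later rows make up. A row lasts 1/10 s, in which the tool goes at most 50 mm and 8.59 degrees, less where a joint would pass 70% of its speed; a pose out of reach is approached as far as the arm can. A call with a gripper value outside its range is refused whole. The fingers move at their own pace and stop on an object; "squeeze" is the grip in N (left out, the last holds). Time passes only in rows, so rows that repeat a pose let the fingers close. It gives the time, the measured TCP pose, the force and the opening at its end, in the units of the state.
- env.state(): the state, without advancing time (a new reading comes with each control period).
- eyes.read_camera(name): name is "side" or "top" or "wrist"; returns (picture, depth): 400x640x3 uint8, red, green, blue; 400x640 float32, mm along the optical axis (not along the pixel's ray), 0 where there is no reading.
- eyes.calibration(name): a dict with "fov_y" (degrees; the focal length in pixels is half the picture's height over the tangent of half this angle, whatever the lens; pixels are square), "cx", "cy" (the principal point, pixels), "view" (4x4, takes a point from world to camera coordinates). Camera axes: x right, y down, z forward; pixel columns grow to the right and rows downward; lengths in mm; the calibration is good to about 2 mm. A picture is of the moment at which its call begins: read the wrist's pose just before it. calibration takes no time and is no camera call; for the wrist camera it gives the pose at the moment of the call.
- env.finish_job(): hands the job in, once; it reports no verdict.
The state is a dict: "t": time; "joint_positions": joint angles; "joint_vel": joint speeds; "joint_efforts": joint torques, N m; "eef_pos": TCP position; "ee_rot": TCP orientation; "wrist_force": force on the tool from outside, world axes, zero at the start; "moment": the same for the moment, N m; "opening": opening from 0.0 (shut) to 1.0 (fully open).
Only numpy, scipy, OpenCV 4.12 (cv2) and the standard library are available. Lean on these libraries where they do the work, as an engineer would, in place of code of your own. Each camera call takes 0.05 s, during which the arm holds its last target.

## Working session

There is one attempt and no reset: what is moved stays moved. The work goes in short steps, Python scripts to look and compute and a tool call to move; the robot and the scene stay as the last step left them, time stands still between calls to the robot, and variables do not carry over. Pictures are saved under pics/ and viewed, and the job is handed in when it is done.

Besides the shell and the picture viewer there is one more tool, called after "Emit:" as name(argument=value, ...) on one line, values as JSON. jog_arm: Moves the arm, as the interface text tells. Its arguments: {"type":"object","properties":{"motion":{"type":"string"},"squeeze":{"type":"number"}},"required":["motion"]}

```bash
mkdir -p pics; cat > h.py <<'E'
import numpy as np, cv2
from bench import env, eyes
def snap(n,tag):
    c=eyes.calibration(n); p,d=eyes.read_camera(n)
    cv2.imwrite(f'pics/{tag}.png',p[:,:,::-1]); np.savez(f'{tag}.npz',p=p,d=d,view=c['view'],f=200/np.tan(np.radians(c['fov_y'])/2),cx=c['cx'],cy=c['cy'])
def load(tag): return np.load(f'{tag}.npz')
def cloud(z):
    d=z['d'];v,u=np.mgrid[:400,:640]
    P=np.stack([(u-z['cx'])/z['f']*d,(v-z['cy'])/z['f']*d,d,np.ones_like(d)],-1)
    return (P@np.linalg.inv(z['view']).T)[...,:3]
E
python3 - <<'E'
from h import *
s=env.state();print(s, env.hold_point_z)
snap('side','side0');snap('top','top0');snap('wrist','wr0')
for n in('side','top','wrist'):print(n,eyes.calibration(n))
E
```

```text
{'t': 0.0, 'joint_positions': array([-1.35372064,  0.31176029,  0.01398929,  1.51307511, -0.00438817,
        1.3191626 , -0.02723408]), 'joint_vel': array([ 1.75431758e-03,  6.12663732e-04, -2.68750945e-04,  3.99458450e-05,
       -2.21844722e-04, -1.29019460e-03,  1.32055825e-03]), 'joint_efforts': array([ 5.29113436e-05, -3.79915202e+01,  1.46100931e-01, -2.30586684e+01,
        1.22715376e-02,  1.35153762e-02,  9.61583623e-06]), 'eef_pos': array([140.54902089, 530.98814486, 230.19475751]), 'ee_rot': array([-0.5597814 ,  0.56086523,  0.43067885, -0.43196147]), 'wrist_force': array([ 0.64229443, -0.06004928, -0.02185578]), 'moment': array([-0.0127034 ,  0.03545365, -0.00321789]), 'opening': 0.9969311500623373} -18.700000000000003
side {'fov_y': 48.06660145355839, 'cx': 316.434334880888, 'cy': 199.74811042882416, 'view': array([[ 8.56729990e-01, -5.15625789e-01, -1.19904011e-02,
        -5.12097587e+02],
       [-3.08603267e-01, -4.93850721e-01, -8.12942488e-01,
         2.32292139e+02],
       [ 4.13252644e-01,  7.00172487e-01, -5.82220526e-01,
         1.04380357e+03],
       [ 0.
[... 246 characters left out ...]
5e+01],
       [-9.88141590e-01,  1.45754676e-02, -1.52852066e-01,
         5.79387920e+02],
       [ 1.52917687e-01,  3.49272505e-03, -9.88232757e-01,
         1.09312816e+03],
       [ 0.00000000e+00,  0.00000000e+00,  0.00000000e+00,
         1.00000000e+00]])}
wrist {'fov_y': 64.00336097692592, 'cx': 315.41278842526714, 'cy': 197.4565558900159, 'view': array([[ 2.55994974e-01,  9.66674007e-01, -2.81736752e-03,
        -5.47824642e+02],
       [ 9.25473456e-01, -2.44240304e-01,  2.89560972e-01,
        -3.79057246e+01],
       [ 2.79222950e-01, -7.67335523e-02, -9.57155424e-01,
         3.79921242e+02],
       [ 0.00000000e+00,  0.00000000e+00,  0.00000000e+00,
         1.00000000e+00]])}
```

View pics/top0.png

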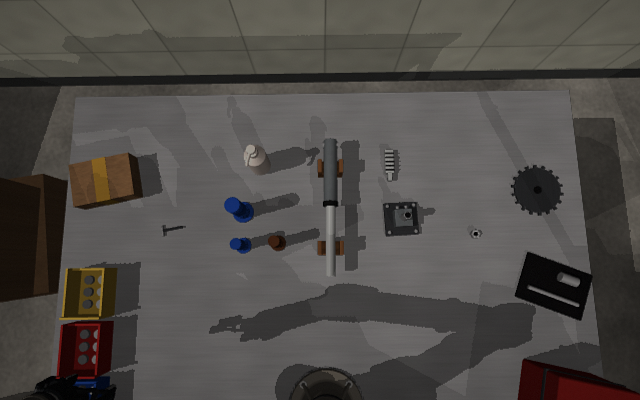

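View pics/side0.png

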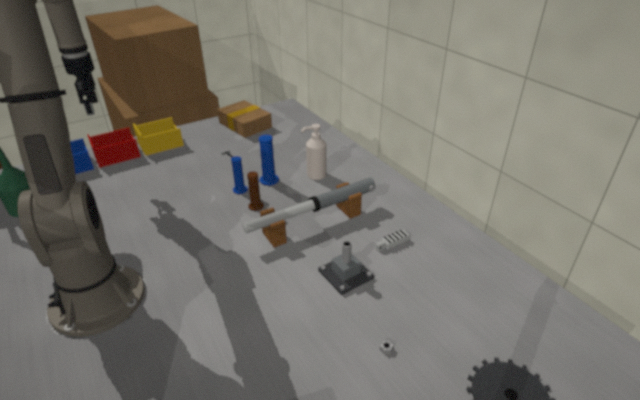

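View pics/wr0.png

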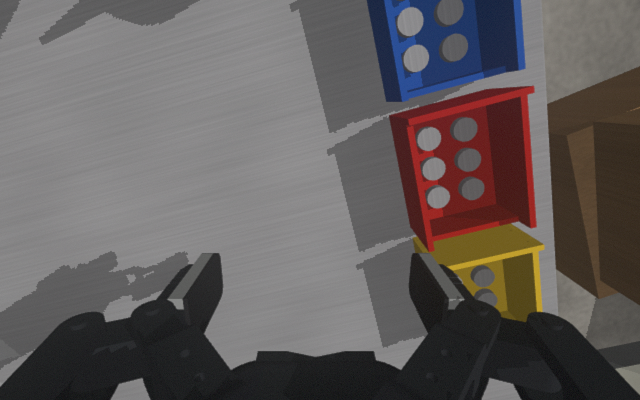

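Grip-like things in the top view: the tall blue at (238,209), the small blue at (240,244) and the brown at (277,242). The brown one is ruled out, and the smaller blue at (240,244) fits. Next I'll measure all of them and enlarge that area.

```bash
python3 - <<'E'
from h import *
for tag in('top0','side0'):
    z=load(tag);C=cloud(z);p=z['p'].astype(int)
    blue=((p[...,2]>p[...,0]+40)&(p[...,2]>p[...,1]+30)).astype(np.uint8)
    n,l,st,ce=cv2.connectedComponentsWithStats(blue)
    for i in range(1,n):
        if st[i,4]<40: continue
        Q=C[(l==i)&(z['d']>0)]; 
        if len(Q)==0: continue
        print(tag,'blue',ce[i].round(),st[i,4],np.percentile(Q,[2,50,98],0).round(1).tolist())
        T=Q[Q[:,2]>np.percentile(Q[:,2],98)-6]; print('  top',T.mean(0).round(1),len(T),(np.ptp(T,0)).round(1))
z=load('top0');C=cloud(z)
def box(n,u0,v0,u1,v1,lo,hi):
    Q=C[v0:v1,u0:u1].reshape(-1,3);Q=Q[(Q[:,2]>lo)&(Q[:,2]<hi)]
    r=cv2.minAreaRect(Q[:,:2].astype(np.float32))
    print(n,len(Q),'min',Q.min(0).round(1),'max',Q.max(0).round(1),'mean',Q.mean(0).round(1),'rect',np.round(r[0],1),np.round(r[1],1),round(r[2],1))
box('brown',262,230,290,255,20,200)
box('fork',318,130,346,280,78,120)
box('fork all',310,130,350,280,60,120)
box('stub',395,205,420,225,85,120)
box('block',380,195,425,240,40,60)
box('plate',378,195,425,240,6,20)
box('bottle',235,135,275,180,20,250)
box('peg',380,145,402,185,10,40)
box('nut',465,225,485,242,5,30)
box('tool',155,222,190,240,4,30)
I=cv2.imread('pics/top0.png')[130:280,200:440];J=cv2.resize(I,None,fx=3.3,fy=3.3,interpolation=cv2.INTER_CUBIC);cv2.imwrite('pics/crop0.png',J)
E
```

```text
top0 blue [237. 209.] 337 [[534.3, 217.4, 5.0], [558.5, 242.1, 152.7], [589.6, 268.8, 159.0]]
  top [561.2 245.3 155.5] 161 [40.9 39.8  7.9]
top0 blue [239. 244.] 183 [[440.3, 223.7, 2.4], [459.2, 240.7, 112.8], [482.4, 257.8, 119.0]]
  top [460.6 244.1 115.5] 88 [30.1 29.   8.4]
top0 blue [ 87. 383.] 80 [[66.0, 626.9, 2.5], [85.6, 668.2, 49.3], [90.4, 717.1, 71.9]]
  top [ 84.5 627.6  70.3] 8 [8.3 5.2 5.9]
side0 blue [267. 161.] 628 [[540.2, 217.8, 5.1], [558.4, 229.4, 80.5], [583.9, 260.6, 156.2]]
  top [564.2 241.7 154.5] 89 [42.8 41.9  7.4]
side0 blue [ 81. 156.] 485 [[42.3, 619.3, 3.1], [67.8, 627.6, 40.4], [90.3, 734.4, 69.0]]
  top [ 70.3 656.6  67. ] 54 [ 43.3 117.1   9.6]
side0 blue [238. 176.] 346 [[444.8, 222.6, 3.5], [459.5, 231.8, 57.2], [478.3, 252.9, 116.4]]
  top [462.6 239.5 114.6] 50 [28.6 34.5  6.8]
brown 140 min [451.  122.9  22.5] max [479.7 153.5 119.2] mean [464.6 135.5 101.7] rect [465.3 138.2] [30.6 28.7] 89.5
fork 987 min [368.  -51.6  78. ] max [766.6  13.4  93. ] mean [608.3 -21.1  82.8] rect [567.3 -19.1] [ 61.5 398.4] 89.2
fork all 1810 min [367.6 -58.1 
[... 272 characters left out ...]
209.4   58. ] mean [ 532.2 -232.4   47.8] rect [ 534.  -235.8] [51.4 52.2] 0.9
plate 717 min [ 475.8 -305.4    6.1] max [ 599.1 -176.1   20. ] mean [ 531.2 -233.4   12.4] rect [ 539.5 -241.5] [133.7 116. ] 6.7
bottle 579 min [665.2 162.   20.1] max [740.1 223.4 182.6] mean [697.1 186.7 118.2] rect [706.5 194.2] [60.1 66. ] 31.7
peg 252 min [ 650.9 -220.1   10.7] max [ 747.8 -192.2   28.5] mean [ 705.  -205.4   21.8] rect [ 699.4 -206.1] [27.8 96.9] 89.8
nut 70 min [ 472.5 -482.4    5. ] max [ 502.4 -438.3   17.6] mean [ 485.4 -456.3   12.2] rect [ 486.1 -461.6] [23.6 47.3] 11.5
tool 88 min [482.8 416.1   4. ] max [531.6 509.8  12.5] mean [511.3 467.6   7.1] rect [509.3 462.6] [46.6 95.6] 8.7
```

View pics/crop0.png

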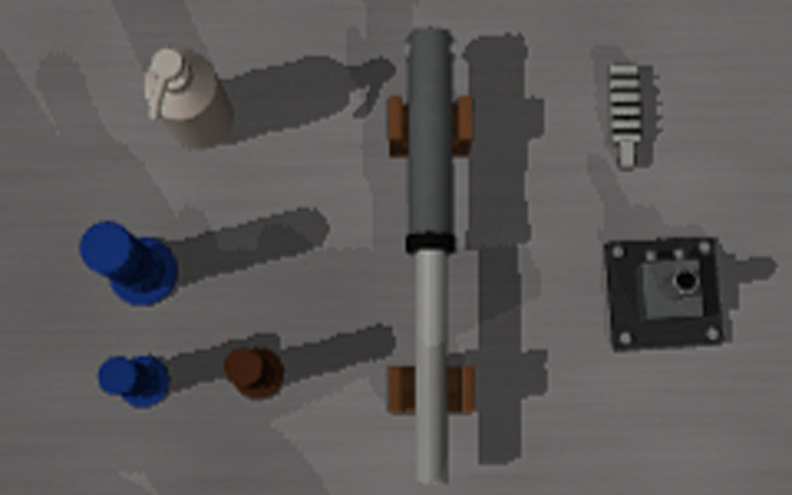

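The small blue body at crop (125,378) measures about 30 mm across and 115 mm tall, so it is the target; its axis is near (461.5, 241.5). The brown one is at crop (250,368). The stub end is at about (534,-235.5,100). The fork runs along y≈-20, x 368–767, with its top near 90. Next I'll work out the move to hover above the grip.

```bash
cat >> h.py <<'E'
from scipy.spatial.transform import Rotation as R
def rot(q): return R.from_quat([q[1],q[2],q[3],q[0]])
def goal(pos,azi=None,q=None):
    """jog row (shift m, rotvec) for TCP pos(mm), tool down with jaw dir (tool x) at world yaw azi (deg, mod 180)"""
    s=env.state();r=rot(s['ee_rot']);M=r.as_matrix()
    sh=M.T@(np.array(pos)-s['eef_pos'])/1000
    best=None
    for a in (azi,azi+180):
        x=np.array([np.cos(np.radians(a)),np.sin(np.radians(a)),0]);y=np.array([0,0,-1.]);z=np.cross(x,y)
        rv=(r.inv()*R.from_matrix(np.stack([x,y,z],1))).as_rotvec()
        if best is None or np.linalg.norm(rv)<np.linalg.norm(best):best=rv
    print('t',s['t'],'pos',s['eef_pos'].round(1),'q',s['joint_positions'].round(3),'open',round(s['opening'],3));print('axes\n',M.round(3));print('shift',sh.round(4),'turn',best.round(4),'F',s['wrist_force'].round(1))
E
python3 - <<'E'
from h import *
goal([461.5,241.5,230],117.6)
E
```

```text
t 0.15 pos [140.6 531.2 230.5] q [-1.354  0.312  0.014  1.513 -0.004  1.319 -0.027] open 1.003
axes
 [[ 0.256 -0.    -0.967]
 [ 0.967 -0.002  0.256]
 [-0.002 -1.    -0.   ]]
shift [-0.1979  0.0009 -0.3843] turn [-6.000e-04 -7.404e-01 -1.800e-03] F [ 0.5  0.2 -0.5]
```

```bash
python3 - <<'E'
from h import *
goal([461.5,241.5,230],45)
E
```

```text
t 0.15 pos [140.6 531.2 230.5] q [-1.354  0.312  0.014  1.513 -0.004  1.319 -0.027] open 1.003
axes
 [[ 0.256 -0.    -0.967]
 [ 0.967 -0.002  0.256]
 [-0.002 -1.    -0.   ]]
shift [-0.1979  0.0009 -0.3843] turn [ 0.0006  0.5267 -0.0017] F [ 0.5  0.2 -0.5]
```

Emit:
jog_arm(motion="0 -0.022 0 -0.042 0 0.06 0; 0 -0.044 0 -0.085 0 0.12 0; 0 -0.066 0 -0.128 0 0.18 0; 0 -0.088 0 -0.171 0 0.24 0; 0 -0.110 0 -0.213 0 0.30 0; 0 -0.132 0 -0.256 0 0.36 0; 0 -0.154 0 -0.299 0 0.42 0; 0 -0.175 0 -0.340 0 0.48 0")

```text
t: 0.95
eef_pos: [425.8, 273.7, 231.2]
ee_rot: [-0.647, 0.647, 0.285, -0.285]
wrist_force: [1.3, 0.1, -0.4]
opening: 1.001
```

```bash
python3 - <<'E'
from h import *
goal([461.5,241.5,230],45)
E
```

```text
t 0.95 pos [425.8 273.7 231.2] q [-0.87   0.224  0.322  1.638 -0.073  1.292  0.294] open 1.001
axes
 [[ 0.675  0.    -0.737]
 [ 0.737 -0.     0.675]
 [-0.    -1.    -0.   ]]
shift [ 0.0004  0.0012 -0.0481] turn [ 0.0001  0.0438 -0.    ] F [ 1.3  0.1 -0.4]
```

Emit:
jog_arm(motion="0 0 0 -0.024 0 0.04 0; 0 0 0 -0.024 0 0.04 0; 0 0 0 -0.024 0 0.04 0")

```text
t: 1.25
eef_pos: [442.0, 259.4, 230.9]
ee_rot: [0.653, -0.652, -0.272, 0.273]
wrist_force: [-1.3, 0.3, 0.2]
opening: 1.0
```

```bash
python3 - <<'E'
from h import *
snap('wrist','wr1')
goal([461.5,241.5,230],45)
z=load('wr1');C=cloud(z);p=z['p'].astype(int)
blue=((p[...,2]>p[...,0]+40)&(p[...,2]>p[...,1]+30)).astype(np.uint8)
n,l,st,ce=cv2.connectedComponentsWithStats(blue)
for i in range(1,n):
    if st[i,4]<300: continue
    Q=C[(l==i)&(z['d']>0)]
    print(ce[i].round(),st[i,4],np.percentile(Q,[1,50,99],0).round(1).tolist())
    for lo,hi in((108,125),(150,165),(3,9)):
        T=Q[(Q[:,2]>lo)&(Q[:,2]<hi)].astype(np.float32)
        if len(T)>30:print('  ',lo,len(T),T.mean(0).round(1),[np.round(a,1) for a in cv2.minEnclosingCircle(T[:,:2])])
E
```

```text
t 1.3 pos [441.3 260.5 230.9] q [-0.841  0.239  0.339  1.622 -0.083  1.296  0.306] open 1.001
axes
 [[ 0.701 -0.002 -0.713]
 [ 0.713  0.001  0.701]
 [-0.001 -1.     0.002]]
shift [ 0.0007  0.0009 -0.0277] turn [-0.0015  0.0086 -0.0007] F [ 0.6  0.7 -0.2]
[319. 201.] 2136 [[439.2, 226.0, 4.1], [455.1, 249.6, 102.8], [478.0, 265.1, 116.3]]Traceback (most recent call last):
  File "<stdin>", line 13, in <module>
cv2.error: OpenCV(4.12.0) /io/opencv/modules/imgproc/src/shapedescr.cpp:201: error: (-215:Assertion failed) count >= 0 && (depth == CV_32F || depth == CV_32S) in function 'minEnclosingCircle'
```

View pics/wr1.png

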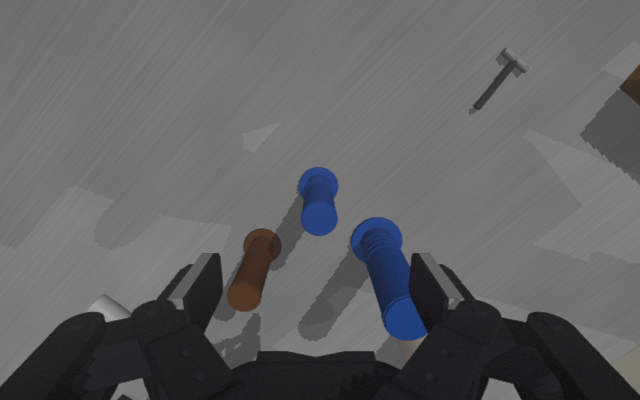

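```bash
python3 - <<'E'
from h import *
from scipy.optimize import least_squares
z=load('wr1');C=cloud(z);p=z['p'].astype(int)
blue=((p[...,2]>p[...,0]+40)&(p[...,2]>p[...,1]+30)).astype(np.uint8)
n,l,st,ce=cv2.connectedComponentsWithStats(blue)
for i in range(1,n):
    if st[i,4]<300: continue
    Q=C[(l==i)&(z['d']>0)]
    print(ce[i].round(),st[i,4],np.percentile(Q,[1,50,99],0).round(1).tolist())
    for lo,hi in((109,122),(148,168),(3,10)):
        T=Q[(Q[:,2]>lo)&(Q[:,2]<hi)].astype(np.float32)
        if len(T)>30:print('  ',lo,len(T),T.mean(0).round(1),[np.round(a,1) for a in cv2.minEnclosingCircle(np.ascontiguousarray(T[:,:2]).reshape(-1,1,2))])
    T=Q[(Q[:,2]>15)&(Q[:,2]<105)]
    for r0 in(15.7,):
        s=least_squares(lambda c:np.hypot(T[:,0]-c[0],T[:,1]-c[1])-r0,[Q[:,0].mean(),Q[:,1].mean()],loss='soft_l1');print('   side fit',s.x.round(1),len(T))
E
```

```text
[319. 201.] 2136 [[439.2, 226.0, 4.1], [455.1, 249.6, 102.8], [478.0, 265.1, 116.3]]
   109 1038 [460.  244.5 114.7] [array([461.1, 243.8]), np.float64(16.3)]
   3 476 [453.7 250.2   6. ] [array([460.8, 243.7]), np.float64(23.6)]
   side fit [461.4 242.9] 577
[391. 276.] 4093 [[532.7, 219.1, 5.7], [548.6, 250.7, 111.1], [580.8, 274.9, 156.3]]
   109 210 [546.6 255.2 115.6] [array([550.3, 254.1]), np.float64(13.2)]
   148 1453 [558.5 242.3 154.7] [array([562. , 245.3]), np.float64(21.4)]
   3 787 [550.7 251.2   7.8] [array([561.6, 246.3]), np.float64(31.8)]
   side fit [558.7 248.7] 1117
```

```bash
python3 - <<'E'
from h import *
goal([461,243.6,70],45)
E
```

```text
t 1.3 pos [441.3 260.5 230.9] q [-0.841  0.239  0.339  1.622 -0.083  1.296  0.306] open 1.001
axes
 [[ 0.701 -0.002 -0.713]
 [ 0.713  0.001  0.701]
 [-0.001 -1.     0.002]]
shift [ 0.0019  0.1609 -0.0261] turn [-0.0015  0.0086 -0.0007] F [ 0.6  0.7 -0.2]
```

Emit:
jog_arm(motion="0 0.002 0 -0.026 0 0.008 0; 0 0.002 0.03 -0.026 0 0.008 0; 0 0.002 0.06 -0.026 0 0.008 0; 0 0.002 0.09 -0.026 0 0.008 0; 0 0.002 0.115 -0.026 0 0.008 0; 0 0.002 0.135 -0.026 0 0.008 0; 0 0.002 0.15 -0.026 0 0.008 0; 0 0.002 0.16 -0.026 0 0.008 0")

```text
t: 2.1
eef_pos: [460.0, 244.4, 69.8]
ee_rot: [0.653, -0.653, -0.271, 0.272]
wrist_force: [-1.0, 0.3, 0.6]
opening: 0.998
```

Emit:
jog_arm(motion="0 0 0 0 0 0 0; 0 0 0 0 0 0 0")

```text
t: 2.3
eef_pos: [462.2, 243.5, 71.7]
ee_rot: [0.653, -0.653, -0.271, 0.27]
wrist_force: [0.3, -0.7, -0.3]
opening: 0.997
```

```bash
python3 - <<'E'
from h import *
goal([461,243.6,70],45)
snap('wrist','wr2')
E
```

```text
t 2.3 pos [462.2 243.5  71.7] q [-0.772  0.414  0.328  1.814 -0.162  0.939  0.413] open 0.997
axes
 [[ 0.707  0.    -0.707]
 [ 0.707  0.001  0.707]
 [ 0.001 -1.     0.   ]]
shift [-0.0008  0.0017  0.0009] turn [-0.0002  0.0002  0.0008] F [ 0.3 -0.7 -0.3]
```

View pics/wr2.png

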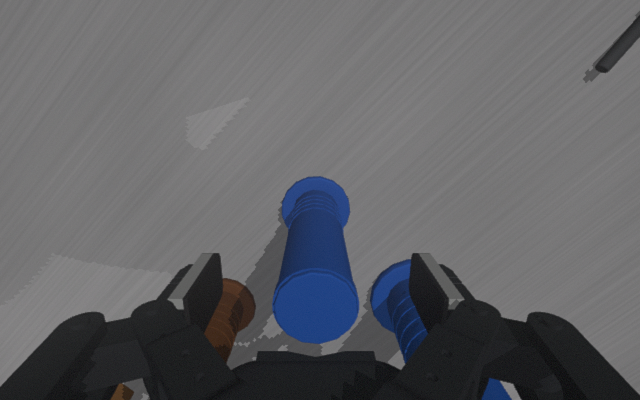

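The grip's top at (316,303) sits centred between the pads, and both neighbours are clear of the fingers. Closing now.

Emit:
jog_arm(motion="60 0 0 0 0 0 0; 100 0 0 0 0 0 0; 130 0 0 0 0 0 0; 150 0 0 0 0 0 0; 200 0 0 0 0 0 0; 255 0 0 0 0 0 0; 255 0 0 0 0 0 0; 255 0 0 0 0 0 0", squeeze=80)

```text
t: 3.15
eef_pos: [462.8, 242.8, 71.8]
ee_rot: [0.654, -0.653, -0.271, 0.27]
wrist_force: [0.2, -0.1, 4.1]
opening: 0.347
```

Emit:
jog_arm(motion="255 0 0 0 0 0 0; 255 0 0 0 0 0 0; 255 0 0 0 0 0 0")

```text
t: 3.45
eef_pos: [462.8, 242.8, 71.8]
ee_rot: [0.654, -0.653, -0.271, 0.27]
wrist_force: [-0.0, 0.7, 4.9]
opening: 0.352
```

Gripped: the opening of 0.35 corresponds to about 30 mm. Lifting slowly, then more.

Emit:
jog_arm(motion="255 0 -0.01 0 0 0 0; 255 0 -0.03 0 0 0 0; 255 0 -0.055 0 0 0 0; 255 0 -0.08 0 0 0 0; 255 0 -0.105 0 0 0 0; 255 0 -0.13 0 0 0 0; 255 0 -0.15 0 0 0 0; 255 0 -0.15 0 0 0 0")

```text
t: 4.25
eef_pos: [463.6, 243.0, 223.8]
ee_rot: [0.654, -0.653, -0.272, 0.268]
wrist_force: [0.5, 0.7, -0.8]
opening: 0.35
```

```bash
python3 - <<'E'
from h import *
goal([461,243.6,220],45)
snap('wrist','wr3');snap('side','side3')
I=cv2.imread('pics/side3.png')[60:260,130:430];J=cv2.resize(I,None,fx=2.6,fy=2.6);cv2.imwrite('pics/s3c.png',J)
E
```

```text
t 4.25 pos [463.6 243.  223.8] q [-0.802  0.263  0.36   1.612 -0.096  1.279  0.357] open 0.35
axes
 [[ 0.708  0.004 -0.706]
 [ 0.706  0.002  0.708]
 [ 0.005 -1.    -0.001]]
shift [-0.0014  0.0038  0.0022] turn [ 0.0012 -0.0014  0.0047] F [ 0.5  0.7 -0.8]
```

View pics/s3c.png

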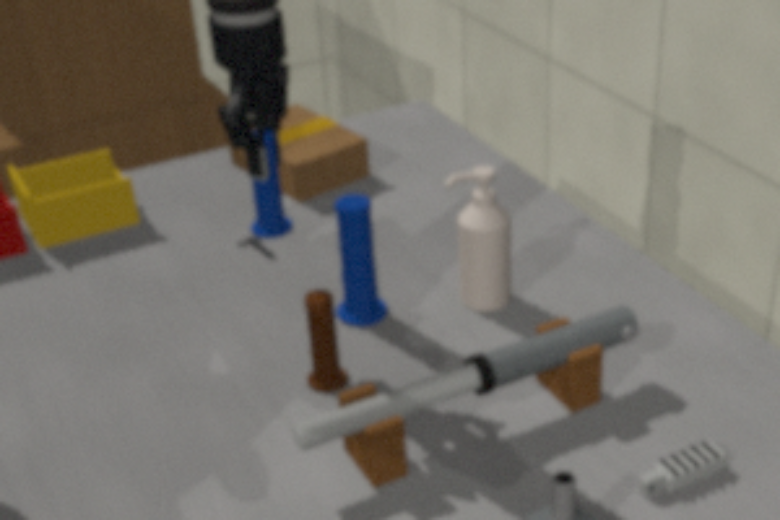

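View pics/wr3.png

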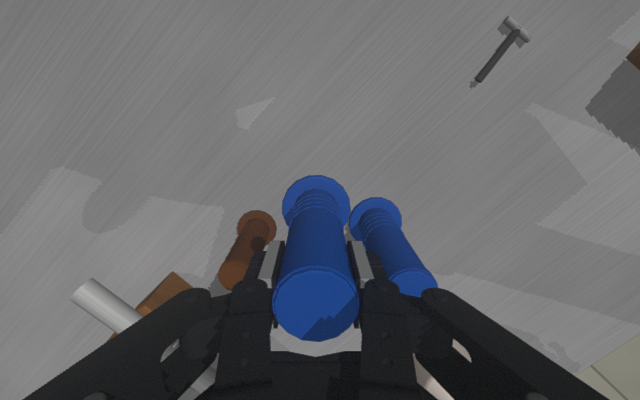

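The grip is lifted and upright in the pads. In the side crop its mouth is at (270,228), and in the wrist view its top is at (316,303). Raising it 60 mm and then tipping it outward about tool z.

Emit:
jog_arm(motion="255 0 -0.03 0 0 0 0; 255 0 -0.06 0 0 0 0; 255 0 -0.06 0 0 0 -0.12; 255 0 -0.06 0 0 0 -0.24; 255 0 -0.06 0 0 0 -0.36; 255 0 -0.06 0 0 0 -0.48; 255 0 -0.06 0 0 0 -0.60; 255 0 -0.06 0 0 0 -0.70")

```text
t: 5.15
eef_pos: [460.1, 241.3, 278.2]
ee_rot: [0.707, -0.521, -0.477, 0.03]
wrist_force: [-0.9, 0.6, -1.2]
opening: 0.353
```

Emit:
jog_arm(motion="255 0 0 0 0 0 0; 255 0 0 0 0 0 0; 255 0 0 0 0 0 0")

```text
t: 5.45
eef_pos: [463.5, 243.6, 282.4]
ee_rot: [0.706, -0.521, -0.479, 0.03]
wrist_force: [0.5, -0.2, -0.1]
opening: 0.348
```

```bash
python3 - <<'E'
from h import *
goal([461,243.6,280],45)
snap('side','side4')
I=cv2.imread('pics/side4.png')[20:220,130:430];J=cv2.resize(I,None,fx=2.6,fy=2.6);cv2.imwrite('pics/s4c.png',J)
z=load('side4');C=cloud(z);p=z['p'].astype(int)
blue=((p[...,2]>p[...,0]+40)&(p[...,2]>p[...,1]+30)&(C[...,2]>170)).astype(np.uint8)
n,l,st,ce=cv2.connectedComponentsWithStats(blue);i=1+st[1:,4].argmax();Q=C[l==i];print(st[i],Q.mean(0))
w,v=np.linalg.eigh(np.cov(Q.T));a=v[:,-1]*np.sign(v[2,-1]);print(a,np.degrees(np.arccos(a[2])))
E
```

```text
t 5.45 pos [463.5 243.6 282.4] q [-0.814 -0.214  0.425  2.136 -0.327  0.574  0.636] open 0.348
axes
 [[ 0.54   0.457 -0.707]
 [ 0.541  0.455  0.707]
 [ 0.644 -0.765 -0.002]]
shift [-0.0029  0.0008  0.0018] turn [1.600e-03 1.000e-04 7.003e-01] F [ 0.5 -0.2 -0.1]
[224  93  21  31 245] [473.88907237 231.50817824 266.66042891]
[-0.31373615 -0.84320224  0.43655425] 64.11576548280294
```

View pics/s4c.png

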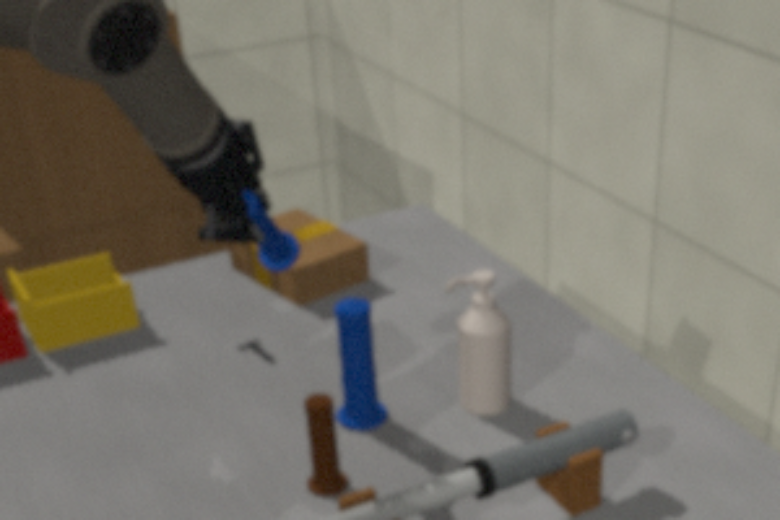

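The grip is tipped, with its bore mouth at crop (278,250), and the tool reads 40.1°. I'll hold a moment longer and then bring it back.

Emit:
jog_arm(motion="255 0 0 0 0 0 0; 255 0 0 0 0 0 0; 255 0 0 0 0 0 0.12; 255 0 0 0 0 0 0.24; 255 0 0 0 0 0 0.36; 255 0 0 0 0 0 0.48; 255 0 0 0 0 0 0.60; 255 0 0 0 0 0 0.70")

```text
t: 6.3
eef_pos: [463.4, 244.0, 282.0]
ee_rot: [-0.653, 0.654, 0.27, -0.271]
wrist_force: [0.2, 0.3, -0.6]
opening: 0.351
```

Emit:
jog_arm(motion="255 0 0 0 0 0 0; 255 0 0 0 0 0 0; 255 0 0 0 0 0 0")

```text
t: 6.6
eef_pos: [462.2, 241.7, 281.5]
ee_rot: [0.654, -0.653, -0.27, 0.269]
wrist_force: [-0.3, -0.4, -0.7]
opening: 0.352
```

```bash
python3 - <<'E'
from h import *
goal([461,243.6,280],45)
snap('wrist','wr5');snap('top','top5')
for t in('wr3','wr5'):
    z=load(t);p=z['p'].astype(int);C=cloud(z)
    b=(p[...,2]>p[...,0]+40)&(p[...,2]>p[...,1]+30);b[:,358:]=0
    v,u=np.nonzero(b);print(t,b.sum(),u.min(),u.max(),v.min(),v.max(),np.round([u.mean(),v.mean()],1))
    if t=='wr5':
        Q=C[b];print(np.percentile(Q,[1,50,99],0).round(1))
        for lo,hi in((np.percentile(Q[:,2],99.5)-8,999),(np.percentile(Q[:,2],.5),np.percentile(Q[:,2],.5)+9)):
            T=np.ascontiguousarray(Q[(Q[:,2]>lo)&(Q[:,2]<hi)].astype(np.float32));print(lo,len(T),T.mean(0),cv2.minEnclosingCircle(T[:,:2].reshape(-1,1,2).copy()))
E
```

```text
t 6.6 pos [462.2 241.7 281.5] q [-0.778  0.232  0.331  1.505 -0.076  1.416  0.339] open 0.352
axes
 [[ 0.709  0.001 -0.705]
 [ 0.705  0.001  0.709]
 [ 0.001 -1.    -0.   ]]
shift [0.0005 0.0015 0.0022] turn [ 0.0001 -0.0025  0.0012] F [-0.3 -0.4 -0.7]
wr3 10952 272 357 175 340 [316.4 261.6]
wr5 10962 272 357 175 341 [316.4 261.3]
[[439.2 223.9   7.9]
 [454.5 248.5 319.6]
 [546.5 264.2 326. ]]
318.36761698769453 5590 [458.30908 244.43687 325.12552] ((440.3218994140625, 261.9792785644531), 43.5247688293457)
7.380623083702168 163 [547.0459    229.54297     8.2765255] ((550.4351196289062, 232.93182373046875), 24.68409538269043)
```

View pics/wr5.png

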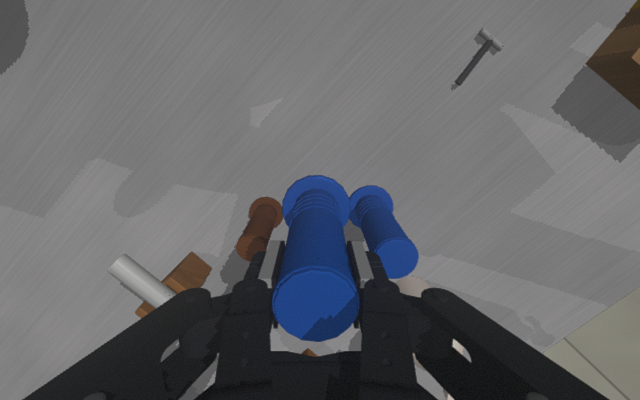

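The grip hasn't slipped: its extents in the wrist image match those from before the tip (u 272–357, v 175–341). The mouth is at about TCP − 71.5 mm, so z≈210, well above the fork. Now carrying it across.

```bash
python3 - <<'E'
from h import *
goal([498,4,282],20)
E
```

```text
t 6.7 pos [462.  241.6 282. ] q [-0.778  0.231  0.331  1.505 -0.076  1.416  0.339] open 0.346
axes
 [[ 0.709  0.001 -0.705]
 [ 0.705  0.001  0.709]
 [ 0.002 -1.     0.   ]]
shift [-0.142  -0.0003 -0.1939] turn [-0.0006  0.4338  0.0017] F [-0.6 -0.5 -1. ]
```

Emit:
jog_arm(motion="255 -0.012 0 -0.016 0 0.04 0; 255 -0.03 0 -0.041 0 0.10 0; 255 -0.05 0 -0.068 0 0.16 0; 255 -0.07 0 -0.096 0 0.22 0; 255 -0.09 0 -0.123 0 0.28 0; 255 -0.11 0 -0.150 0 0.34 0; 255 -0.13 0 -0.178 0 0.40 0; 255 -0.142 0 -0.194 0 0.434 0")

```text
t: 7.5
eef_pos: [498.1, -0.5, 282.1]
ee_rot: [-0.696, 0.697, 0.12, -0.119]
wrist_force: [0.3, -0.2, -1.3]
opening: 0.349
```

```bash
python3 - <<'E'
from h import *
goal([534,-235.5,260],-5)
E
```

```text
t 7.5 pos [498.1  -0.5 282.1] q [-0.491  0.19   0.549  1.571 -0.099  1.407  0.407] open 0.349
axes
 [[ 0.942  0.002 -0.334]
 [ 0.334 -0.001  0.942]
 [ 0.001 -1.    -0.002]]
shift [-0.0448  0.0224 -0.2334] turn [0.0013 0.4282 0.0015] F [ 0.3 -0.2 -1.3]
```

Emit:
jog_arm(motion="255 -0.005 0 -0.026 0 0.05 0; 255 -0.012 0 -0.062 0 0.11 0; 255 -0.019 0 -0.098 0 0.18 0; 255 -0.026 0 -0.134 0 0.24 0; 255 -0.033 0 -0.17 0 0.31 0; 255 -0.039 0 -0.205 0 0.37 0; 255 -0.044 0 -0.226 0 0.41 0; 255 -0.045 0 -0.233 0 0.428 0")

```text
t: 8.3
eef_pos: [535.0, -233.1, 281.5]
ee_rot: [-0.706, 0.707, -0.03, 0.03]
wrist_force: [-0.4, 0.8, -2.1]
opening: 0.35
```

Emit:
jog_arm(motion="255 0 0.02 0 0 0 0; 255 0 0.04 0 0 0 0; 255 0 0.06 0 0 0 0; 255 0 0.06 0 0 0 0; 255 0 0.06 0 0 0 0")

```text
t: 8.8
eef_pos: [536.6, -228.1, 221.6]
ee_rot: [0.707, -0.706, 0.027, -0.027]
wrist_force: [0.5, 1.0, -0.2]
opening: 0.348
```

```bash
python3 - <<'E'
from h import *
goal([534,-235.5,220],-5)
snap('side','side6');snap('wrist','wr6');snap('top','top6')
I=cv2.imread('pics/side6.png')[140:320,240:480];J=cv2.resize(I,None,fx=3.2,fy=3.2,interpolation=cv2.INTER_CUBIC);cv2.imwrite('pics/s6c.png',J)
E
```

```text
t 8.8 pos [ 536.6 -228.1  221.6] q [-0.109  0.443  0.705  1.453 -0.29   1.352  0.535] open 0.348
axes
 [[ 0.997  0.     0.076]
 [-0.076  0.001  0.997]
 [ 0.    -1.     0.001]]
shift [-0.002   0.0016 -0.0076] turn [-0.0012  0.0109  0.0001] F [ 0.5  1.  -0.2]
```

View pics/s6c.png

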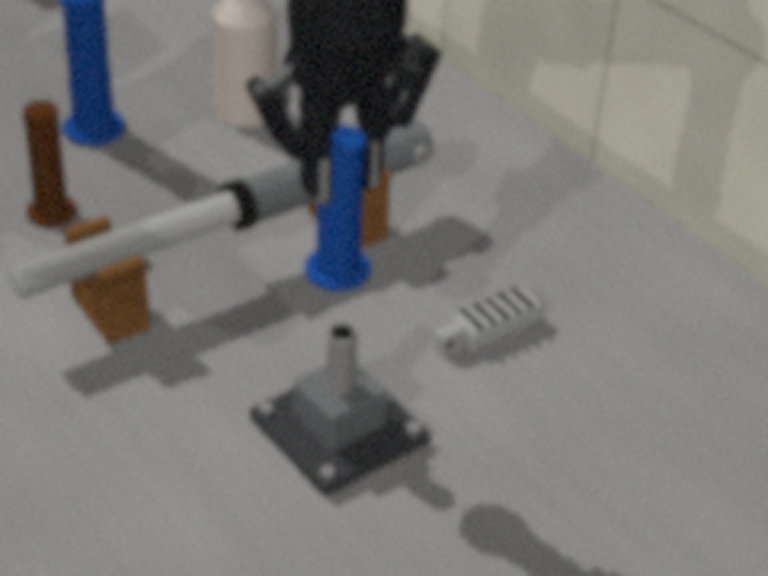

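View pics/wr6.png

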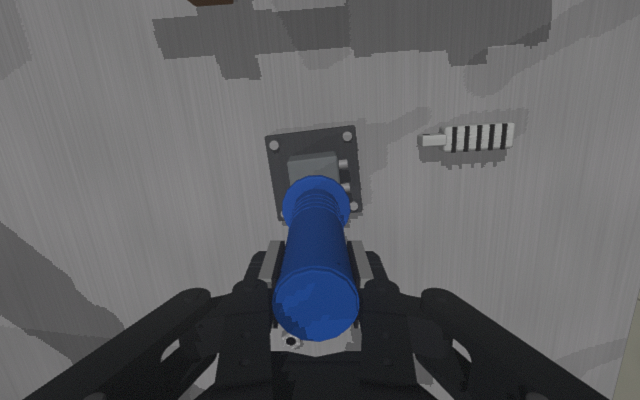

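View pics/top6.png

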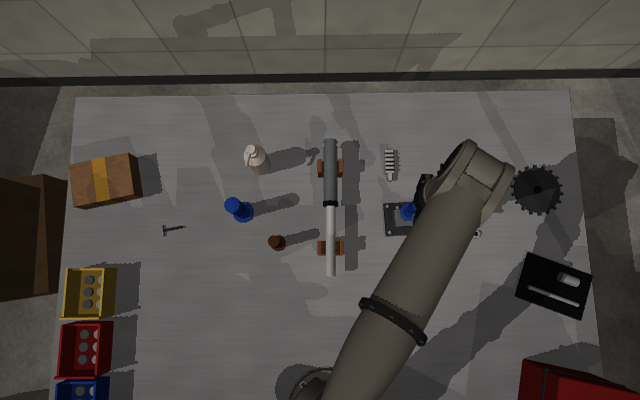

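```bash
cat > m.py <<'E'
from h import *
from scipy.optimize import least_squares
ps=[];cs=[];
def avg(name,n):
    D=[];P=[]
    for k in range(n):
        c=eyes.calibration(name);p,d=eyes.read_camera(name);D.append(np.where(d>0,d,np.nan));P.append(p.astype(float));ps.append(env.state()['eef_pos'])
    return dict(d=np.nan_to_num(np.nanmedian(D,0)),p=np.mean(P,0),view=c['view'],f=200/np.tan(np.radians(c['fov_y'])/2),cx=c['cx'],cy=c['cy'])
def fit(T,r,x0):
    s=least_squares(lambda c:np.hypot(T[:,0]-c[0],T[:,1]-c[1])-r,x0,loss='soft_l1',f_scale=1.);return s.x.round(1),len(T),np.sqrt(np.mean(s.fun**2)).round(2)
zm=float(__import__('sys').argv[1]) # expected mouth height
z=avg('side',6);C=cloud(z);p=z['p']
near=(np.hypot(C[...,0]-534,C[...,1]+235)<45)
blue=(p[...,2]>p[...,0]+40)&(p[...,2]>p[...,1]+30)&near
ker=np.ones((3,3),np.uint8);be=cv2.erode(blue.astype(np.uint8),ker)>0
Q=C[be];print('side grip z range',np.percentile(C[blue][:,2],[1,99]).round(1))
for lo,hi in((zm+12,zm+60),(zm+60,zm+110),(zm+12,zm+110)):
    T=Q[(Q[:,2]>lo)&(Q[:,2]<hi)]
    if len(T)>8:print('  side body',lo,hi,fit(T,15.7,[534,-235]))
S=C[near&~blue&(C[...,2]>54)&(C[...,2]<96)&(np.hypot(C[...,0]-534,C[...,1]+235)<16)]
print('  side stub',fit(S,11,[534,-235]), 'stub max z',np.percentile(C[near&~blue&(C[...,2]<104)&(np.hypot(C[...,0]-534,C[...,1]+235)<13)][:,2],[95,99]).round(1))
z=avg('wrist',4);C=cloud(z);p=z['p']
b=(p[...,2]>p[...,0]+40)&(p[...,2]>p[...,1]+30)&(C[...,2]>90)
Q=C[b].astype(np.float32);ht=np.percentile(Q[:,2],97);print('wrist top z',ht,np.median(Q[Q[:,2]>ht-6][:,2]))
T=Q[Q[:,2]>ht-6];print('  top circle',[np.round(a,1) for a in cv2.minEnclosingCircle(T[:,:2].reshape(-1,1,2).copy())],T.mean(0).round(1))
T=Q[(Q[:,2]>ht-90)&(Q[:,2]<ht-10)];print('  body',fit(T,15.7,[534,-235]))
for lo,hi in((-105,-70),(-70,-40),(-40,-10)):
    T=Q[(Q[:,2]>ht+lo)&(Q[:,2]<ht+hi)]
    if len(T)>20: print('   ',lo,hi,fit(T,15.7,[534,-235]))
T=Q[(Q[:,2]<ht-105)&(Q[:,2]>ht-120)];print('  flange',T.mean(0).round(1),[np.round(a,1) for a in cv2.minEnclosingCircle(T[:,:2].reshape(-1,1,2).copy())])
z=avg('top',4);C=cloud(z);p=z['p']
b=(p[...,2]>p[...,0]+30)&(p[...,2]>p[...,1]+25)&(np.hypot(C[...,0]-534,C[...,1]+235)<60)
Q=C[b];print('top blue',len(Q),np.percentile(Q,[2,50,98],0).round(1).tolist())
print('TCP mean',np.mean(ps,0).round(1),'sd',np.std(ps,0).round(1))
E
python3 m.py 150
```

```text
side grip z range [153.3 266.7]
  side body 162.0 210.0 (array([ 540.2, -227.5]), 197, np.float64(0.68))
  side body 210.0 260.0 (array([ 540.1, -227.2]), 148, np.float64(0.61))
  side body 162.0 260.0 (array([ 540.1, -227.3]), 345, np.float64(0.66))
  side stub (array([ 539. , -235.8]), 124, np.float64(0.52)) stub max z [101.1 101.6]
wrist top z 265.00836 264.5062
  top circle [array([ 536.5, -228.1]), np.float64(16.2)] [ 536.7 -225.8  264.2]
  body (array([ 536.6, -228.8]), 3363, np.float64(0.23))
    -105 -70 (array([ 536.6, -228.6]), 763, np.float64(0.29))
    -70 -40 (array([ 536.6, -228.9]), 1031, np.float64(0.18))
    -40 -10 (array([ 536.5, -228.8]), 1799, np.float64(0.18))
  flange [ 537.3 -217.9  155.5] [array([ 536.5, -228.1]), np.float64(23.8)]
top blue 215 [[514.0, -236.9, 153.7], [530.8, -214.8, 171.7], [557.1, -205.2, 264.4]]
TCP mean [ 536.6 -229.5  221.7] sd [0.3 0.1 0.5]
```

```bash
python3 - <<'E'
from h import *
from scipy.optimize import minimize
for t,zs in(('wr6',1),('top0',1)):
    z=load(t);C=cloud(z);p=z['p'].astype(int)
    m=(np.hypot(C[...,0]-534,C[...,1]+235)<90)&(z['d']>0)
    dark=(p.max(-1)<75)
    pl=m&(C[...,2]>7)&(C[...,2]<16)
    bench=m&(C[...,2]<4)&(C[...,2]>-6)
    # maximise agreement: inside square ->plate, outside ->bench
    A=C[pl][:,:2];B=C[bench][:,:2]
    def cost(q):
        a=np.radians(q[2]);c,s=np.cos(a),np.sin(a)
        def ins(X):
            d=X-q[:2];u=d@[c,s];v=d@[-s,c];e=50-np.maximum(abs(u),abs(v));return 1/(1+np.exp(-e/0.7))
        return (1-ins(A)).sum()+ins(B).sum()
    best=min((minimize(cost,[534+dx,-235,a],method='Nelder-Mead') for a in(-8,-4,0,4,8) for dx in(-4,4)),key=lambda r:r.fun)
    print(t,len(A),len(B),best.x.round(2),best.fun)
    S=C[m&(C[...,2]>96)&(C[...,2]<106)&(np.hypot(C[...,0]-534,C[...,1]+235)<20)]; print(' stub pts',len(S), S.mean(0) if len(S) else'')
    if t=='wr6':
        K=C[m&(C[...,2]>42)&(C[...,2]<54)];print(' block',np.percentile(K,[1,99],0).round(1))
E
```

```text
wr6 3709 9478 [ 535.68 -237.03    2.49] 184.31675239784917
 stub pts 0 
 block [[ 509.9 -235.8   42.7]
 [ 560.8 -210.4   50. ]]
top0 667 1543 [ 534.78 -237.12    2.06] 44.36270105509669
 stub pts 46 [ 534.07482947 -236.01615522  100.50238621]
```

The wrist camera (plate and block) and the side camera (stub) each put grip and stub in one frame. They agree on the offset: (+1.1, +8.3) mm. Correcting that and descending part way.

Emit:
jog_arm(motion="255 0 0 -0.004 0 0 0; 255 -0.0005 0 -0.0084 0 0 0; 255 -0.0005 0.01 -0.0084 0 0 0; 255 -0.0005 0.02 -0.0084 0 0 0; 255 -0.0005 0.028 -0.0084 0 0 0; 255 -0.0005 0.03 -0.0084 0 0 0; 255 -0.0005 0.03 -0.0084 0 0 0; 255 -0.0005 0.03 -0.0084 0 0 0")

```text
t: 10.45
eef_pos: [535.4, -237.7, 191.5]
ee_rot: [-0.706, 0.707, -0.027, 0.028]
wrist_force: [0.2, 0.1, -0.3]
opening: 0.35
```

```bash
python3 m.py 120; python3 -c "
from h import *
goal([534,-237,190],-5)
snap('side','side7')
I=cv2.imread('pics/side7.png')[180:300,300:400];cv2.imwrite('pics/s7c.png',cv2.resize(I,None,fx=5,fy=5,interpolation=cv2.INTER_CUBIC))"
```

```text
side grip z range [122.3 236. ]
  side body 132.0 180.0 (array([ 538.9, -235.7]), 189, np.float64(0.63))
  side body 180.0 230.0 (array([ 538.5, -235.5]), 140, np.float64(0.58))
  side body 132.0 230.0 (array([ 538.8, -235.6]), 329, np.float64(0.62))
  side stub (array([ 539. , -235.7]), 122, np.float64(0.54)) stub max z [100.5 101.1]
wrist top z 235.07364 234.57114
  top circle [array([ 535.3, -236.2]), np.float64(16.2)] [ 535.6 -234.2  234.2]
  body (array([ 535.4, -237.1]), 3382, np.float64(0.23))
    -105 -70 (array([ 535.5, -236.9]), 773, np.float64(0.29))
    -70 -40 (array([ 535.5, -237.2]), 1034, np.float64(0.18))
    -40 -10 (array([ 535.4, -237.2]), 1809, np.float64(0.19))
  flange [ 536.2 -226.2  125.6] [array([ 535.4, -236.3]), np.float64(23.8)]
top blue 204 [[511.8, -242.0, 123.2], [529.6, -222.8, 140.7], [555.7, -213.2, 235.0]]
TCP mean [ 535.4 -237.8  191.5] sd [0.1 0.1 0.2]
t 11.15 pos [ 535.3 -237.7  191.3] q [-0.089  0.469  0.698  1.495 -0.307  1.289  0.563] open 0.353
axes
 [[ 0.997  0.     0.078]
 [-0.078  0.     0.997]
 [ 0.    -1.     0.   ]]
shift [-0.0013  0.0013  0.0006] turn [-0.      0.0094  0.    ] F [ 0.1 -0.7 -2.2]
```

View pics/s7c.png

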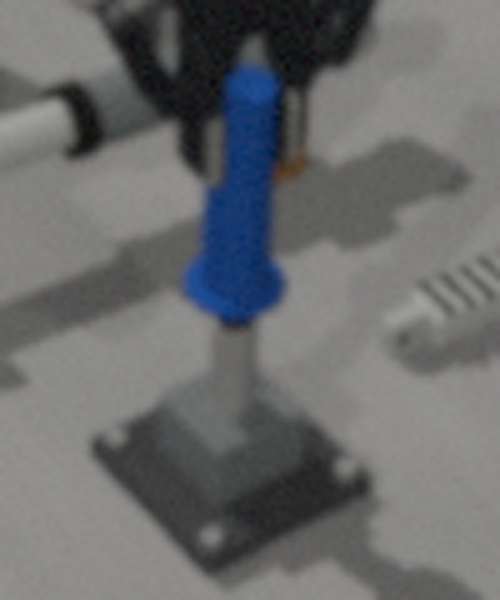

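Grip and stub now agree to within about 0.5 mm in both cameras, and the mouth is at z≈119.6. In the crop the flange (235,290) sits centred over the stub (233,360). Lowering 9 mm.

Emit:
jog_arm(motion="255 0 0.004 0 0 0 0; 255 0 0.008 0 0 0 0; 255 0 0.009 0 0 0 0; 255 0 0.009 0 0 0 0; 255 0 0.009 0 0 0 0; 255 0 0.009 0 0 0 0; 255 0 0.009 0 0 0 0")

```text
t: 11.9
eef_pos: [535.3, -237.8, 182.5]
ee_rot: [-0.707, 0.707, -0.027, 0.028]
wrist_force: [0.2, -0.5, -1.3]
opening: 0.348
```

```bash
python3 m.py 110; python3 -c "
from h import *
goal([535,-237,182],-5);print(env.state()['joint_vel'].round(3))
snap('side','side8');snap('top','top8')
I=cv2.imread('pics/side8.png')[130:330,240:440];cv2.imwrite('pics/s8c.png',cv2.resize(I,None,fx=2.9,fy=2.9,interpolation=cv2.INTER_CUBIC))
a,b=load('top0')['p'].astype(int),load('top8')['p'].astype(int)
for n,(u0,v0,u1,v1) in dict(bottle=(240,140,275,180),peg=(382,145,400,185),tool=(158,222,190,240),nut=(465,225,485,242)).items():
  print(n,abs(a-b)[v0:v1,u0:u1].mean().round(1))
"
```

```text
side grip z range [113.  226.7]
  side body 122.0 170.0 (array([ 538.6, -235.6]), 191, np.float64(0.68))
  side body 170.0 220.0 (array([ 538.3, -235.4]), 142, np.float64(0.61))
  side body 122.0 220.0 (array([ 538.5, -235.5]), 333, np.float64(0.66))
  side stub (array([ 539. , -235.9]), 120, np.float64(0.59)) stub max z [96.  97.9]
wrist top z 225.97789 225.46756
  top circle [array([ 535.4, -236.2]), np.float64(16.2)] [ 535.5 -234.1  225.1]
  body (array([ 535.4, -237.1]), 3396, np.float64(0.23))
    -105 -70 (array([ 535.5, -236.9]), 768, np.float64(0.29))
    -70 -40 (array([ 535.4, -237.2]), 1035, np.float64(0.18))
    -40 -10 (array([ 535.3, -237.1]), 1822, np.float64(0.18))
  flange [ 536.1 -226.2  116.5] [array([ 535.3, -236.2]), np.float64(23.7)]
top blue 199 [[512.7, -244.3, 113.4], [529.7, -222.8, 131.8], [557.3, -214.4, 225.6]]
TCP mean [ 535.3 -237.7  182.3] sd [0.  0.  0.1]
t 12.6 pos [ 535.2 -237.7  182.3] q [-0.088  0.476  0.695  1.509 -0.312  1.27   0.568] open 0.349
axes
 [[ 0.997 -0.     0.078]
 [-0.078  0.     0.997]
 [-0.    -1.     0.   ]]
shift [-0.0003  0.0003  0.0007] turn [-0.      0.0093 -0.    ] F [ 0.4 -0.2 -0.6]
[ 0.001 -0.001  0.001 -0.    -0.     0.    -0.001]
bottle 5.5
peg 4.2
tool 3.9
nut 18.4
```

View pics/s8c.png

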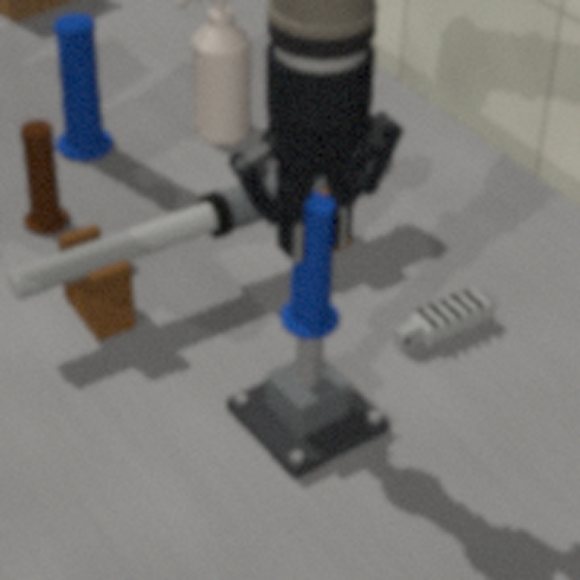

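The flange at crop (310,318) is centred above the stub, mouth z≈110.5, and everything is at rest. The bystanders look unchanged; the nut area differs only because the arm and its shadow are in front of it. Handing in.

```bash
python3 -c "
from bench import env
print(env.finish_job());s=env.state();print(s['t'],s['eef_pos'],s['opening'])"
```

```text
the job is handed in; nothing more can be done
None
the job is handed in; nothing more can be done
```

The small blue grip is being held upright and at rest with its mouth about 10.5 mm above the end of the stub, and the job is handed in at about 12.7 s.

- **Which grip:** I took the shorter of the two blue grips (115 mm tall) and left the brown one and the 156 mm blue one alone.
- **Tipping:** I gripped it at 80 N and raised it so its mouth was about 210 mm above the bench. I tipped it to 40° for over half a second on its own side of the fork leg, then brought it back upright. The wrist view showed no slip in the fingers.
- **Crossing:** I carried it over the fork leg near the middle, with the mouth about 210 mm up against a fork top of about 90 mm.
- **Final position:** Grip and stub are aligned to within about 0.5 mm in the side camera. The wrist camera agrees to about 0.3 mm, comparing the grip with the clamp plate's centre. The wrist force at the end was close to zero.

**Checks that disagreed or were incomplete:**
- **Camera disagreement:** the side camera places things about 3–4 mm away in x from where the other two do. I therefore compared grip and stub only within a single camera's view.
- **Tilt measurement:** my attempt to measure the tilt from the side image gave 64°, because the grip was only partly visible. The 40° comes from the tool's orientation, with no slip seen.
- **Bystanders:** the bottle, foot peg and valve tool look unchanged from above. I couldn't check the nut because the arm was in front of it, but nothing went near it.

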